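# Probe two assay discs, then lift the dish carrier for inspection

## Task

Take the yellow reader pen from its holder, lightly press its tip on the red disc in the dish on the light pad and then on the blue disc, for about half a second each, and hang the pen back in its holder. Then lift the dish carrier by its green bow, with the dish still lying on it, about 10 cm clear above the light pad, and finish while holding it there steady and level: do not put it down or let go. Keep the dish level all the way and leave the rest of the bench undisturbed.

Things in the scene. Friction and masses are not known exactly. Their poses are not given: they have to be found in the camera images.
- pen: Yellow-topped reader pen, loose, about 60 g, hanging upright in its holder. Origin: on its axis at the underside of its black collar; z up along the pen. Collar 36 mm in diameter and 6 mm thick (z 0 to 6). Above it the round yellow grip, 18 mm in diameter, z 6 to 60 mm: hold it here. Below it the white shaft, 12 mm in diameter, to z -76 mm, then the steel nib, 6 mm in diameter with a round end at z -90 mm. It may be turned about its axis.
- pen_tip (a point): The very end of the pen's nib, 90 mm below the collar's underside.
- nib (a joint): The pen's sprung nib: 0 m sticking out, grows as it is pushed into the pen, to 0.006 m at its stop. Spring 0.4 N per mm (2.4 N at the stop).
- holder: Pen holder fixed to the bench, left or right of the light pad: dark round foot 72 mm in diameter and 8 mm high, and a grey upright tube, outside 36 mm, bore 22 mm, top 110 mm above the bench. The pen hangs in the bore with its collar lying on the tube's top (pen origin 110 mm above the bench). Origin: centre of the foot's underside, on the bench.
- pad: Light pad fixed flat on the bench: 250 x 290 x 8 mm, aluminium rim, bright white top. Origin: centre of its underside, on the bench.
- carrier: Loose dish carrier standing on the light pad, 180 to 290 g: pale clear plate 110 (x) x 132 (y) x 4 mm with a green bow over its middle. The bow's two uprights stand at y = +-58 mm (each 14 x 8 mm); its level bar runs along the carrier's y axis, 124 mm long, 14 mm wide (x), 12 mm high, from 64 to 76 mm above the carrier's underside. Four white pins, 12 mm high, surround the dish. Origin: centre of its underside; z up. It may stand at any yaw.
- bow (a point): Middle of the bow's bar, 70 mm above the carrier's underside, above the centre of mass: the place to grip, across the 14 mm width (along the carrier's x).
- dish: Clear open petri dish, 90 mm across, 14 mm high, walls 2 mm, floor 5 mm thick with cream filling, 45 g, lying loose on the carrier's plate between the pins with about 2 mm of play. Origin: centre of its underside.
- red_disc (a point): Centre of the red disc, 14 mm in diameter, flat on the dish's floor, 26 mm from the dish's centre on one side of the bow.
- blue_disc (a point): Centre of the blue disc, 14 mm in diameter, flat on the dish's floor, 26 mm from the dish's centre, opposite the red one on the other side of the bow.
- beaker: Bystander: empty glass beaker, 72 mm across, 100 mm high, beside the light pad on the side without the holder. Origin: centre of its underside.
- spray: Bystander: white spray bottle with a red trigger, 74 mm across, 190 mm high. Origin: centre of its underside.
- dish_stack: Bystander: stack of three empty dishes, 90 mm across, 41 mm high. Origin: centre of its underside.
- tube_rack: Bystander: orange tube rack, 60 x 140 x 85 mm. Origin: centre of its underside.
- slide_box: Bystander: grey slide box, 90 x 170 x 28 mm. Origin: centre of its underside.
There are look-alikes about, which are no part of the job. What is shaped like the carrier but brown is not meant.

How it is judged:
By the outcome, as a careful person would: the job done as asked, in the order asked, and still so for the second after the job is handed in, while the arm keeps its last pose, push and grip.
It also fails if it takes over 64 s, if anything falls off the work surface, if the arm or the gripper's body presses on something with over 40 N, if the wrist force passes 120 N, or if a joint passes its speed limit or range.

## Robot

A 6-joint arm with a two-finger parallel gripper is mounted at the origin on the work surface. World frame = base frame: x ahead of the robot, y to its left, z up, the work surface at z = 0. Lengths are in m, angles in rad, forces in N, time in s.
With the tool pointing down it reaches from about 0.25 to 0.8 m from the base axis. Payload 8.5 kg.
Tool frame: the origin (TCP) lies on the centre line of the jaws, within the pads' length; the fingertips stand 25 mm ahead of it and the grasp point (between the pads) lies 6 mm ahead of it; z points along the fingers, y is the line along which they close (so a half turn about z gives the same grasp; the last joint's range is limited). The gripper opens to 85 mm and grips with 20 to 120 N. Pads are 22 mm wide; open, the fingers measure 114 mm over their backs; the gripper's body (76 mm by 85 mm) begins 54 mm behind the grasp point. The pads swing forward as they close: fully open they stand 13 mm farther back than shut.
Start: joints at [1.349, 0.238, -0.013, 1.319, 0, 1.571], TCP at [0.115, 0.512, 0.256] pointing down, gripper open.
Joint ranges: [-2.66, 2.66], [-1.03, 1.9], [-1.14, 1.46], [-1.82, 2.27], [-1.45, 1.34], [-3.14, 3.14]. Speed limits (rad/s): [2.22, 2.22, 2.79, 3.14, 3.14, 3.14].

## Interface

Orientations are given as a unit quaternion [w, x, y, z].
In Python, from rig import monitor, vision, manip gives the robot as it stands.
- The arm moves only by the shell command python3 -m crank 'ROWS' [FORCE]. ROWS is JSON, a list of rows, each an object with "grip": the gripper command: -1 is fully open, 1 is shut, values between are in proportion; "dp": the shift along the tool's x, y, z in units of 0.3 m (1.0 is 0.3 m), a list of three; "dr": the turn, a rotation vector about the tool's x, y, z in units of 1.5 rad (1.0 is 1.5 rad), a list of three. In form: [{"grip": grip, "dp": [dx, dy, dz], "dr": [ax, ay, az]}, ...]. A call has 1 to 10 rows; each row is the pose to reach, as a shift and turn from the pose commanded when the call began, along the tool's axes at that moment; what a row does not reach only later rows make up. A row lasts 1/8 s, in which the tool goes at most 62.5 mm and 10.7 degrees, less where a joint would pass 70% of its speed; a pose out of reach is approached as far as the arm can. A call with a number of a shift or a turn outside -1 to 1 is refused whole. A call with a gripper value outside its range is refused whole. The fingers move at their own pace and stop on an object; FORCE is the grip in N (left out, the last holds). Time passes only in rows, so rows that repeat a pose let the fingers close. It gives the time, the measured TCP pose, the force, the opening and the grip force at its end, in the units of the state.
- monitor.get_obs(): the state, without advancing time (a new reading comes with each control period).
- vision.grab_frame(name): name is "scene" or "top"; returns a dict with "img" (420x560x3 uint8, red, green, blue), "camera_matrix" (3x3 intrinsics, pixels), "R" (3x3) and "t" (3): a world point X has camera coordinates R X + t. Camera axes: x right, y down, z forward; pixel columns grow to the right and rows downward; lengths in m; the calibration is good to about 2 mm. A picture is of the moment at which its call begins. There is no depth.
- manip.sign_off(): hands the job in; it is judged then, once.
The state is a dict: "t": time; "qpos": joint angles; "qd": joint speeds; "tau": joint torques, N m; "tool_pos": TCP position; "orientation": TCP orientation; "contact_force": force on the tool from outside, world axes, zero at the start; "torque": the same for the moment, N m; "finger_gap": opening from 0.0 (shut) to 1.0 (fully open); "grasp_force": force on a finger pad.
Only numpy, scipy, OpenCV 4.12 (cv2) and the standard library are available. Lean on these libraries where they do the work, as an engineer would, in place of code of your own. Each camera call takes 0.05 s, during which the arm holds its last target. There are 200 camera calls.

## Working session

There is one attempt and no reset: what is moved stays moved. The work goes in short steps, Python scripts to look and compute and a shell command to move; the robot and the scene stay as the last step left them, time stands still between calls to the robot, and variables do not carry over. Pictures are saved under pics/ and viewed, at most 10 in all, crops included, and the job is handed in when it is done.

```bash
ls; mkdir -p pics; python3 - <<'E'
from rig import monitor, vision, manip
import cv2,json,numpy as np
o=monitor.get_obs(); print({k:np.round(v,3).tolist() for k,v in o.items()})
for n in("scene","top"):
    f=vision.grab_frame(n); cv2.imwrite(f"pics/{n}0.png",f["img"][:,:,::-1])
    np.savez(f"{n}0.npz",**f); print(n,np.round(f["camera_matrix"],1).tolist(),np.round(f["R"],3).tolist(),np.round(f["t"],3).tolist())
E
```

```text
pics
{'t': 0.0, 'qpos': [1.349, 0.239, -0.014, 1.319, -0.0, 1.571], 'qd': [-0.001, -0.0, -0.001, 0.001, 0.001, 0.001], 'tau': [0.0, -53.878, 34.644, 0.018, -0.0, 0.0], 'tool_pos': [0.115, 0.512, 0.256], 'orientation': [-0.0, 0.111, 0.994, -0.001], 'contact_force': [-0.218, -0.362, -0.269], 'torque': [-0.013, 0.003, -0.034], 'grasp_force': 0.0, 'finger_gap': 1.003}
scene [[436.1, 0.0, 279.9], [0.0, 436.1, 200.5], [0.0, 0.0, 1.0]] [[0.524, 0.852, 0.002], [0.542, -0.331, -0.773], [-0.657, 0.406, -0.635]] [-0.33, -0.206, 1.673]
top [[402.1, 0.0, 275.3], [0.0, 402.1, 216.6], [0.0, 0.0, 1.0]] [[-0.003, -1.0, 0.002], [-0.981, 0.002, -0.193], [0.193, -0.002, -0.981]] [0.041, 0.578, 1.411]
```

View pics/scene0.png

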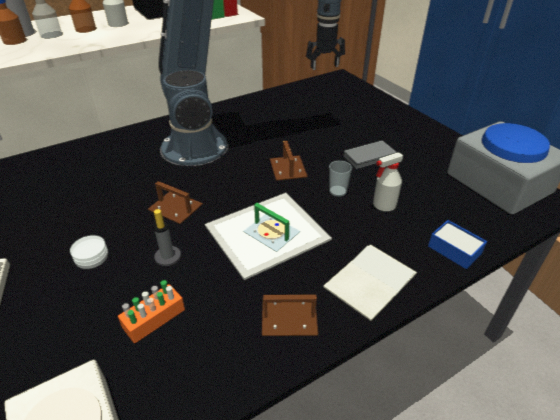

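View pics/top0.png

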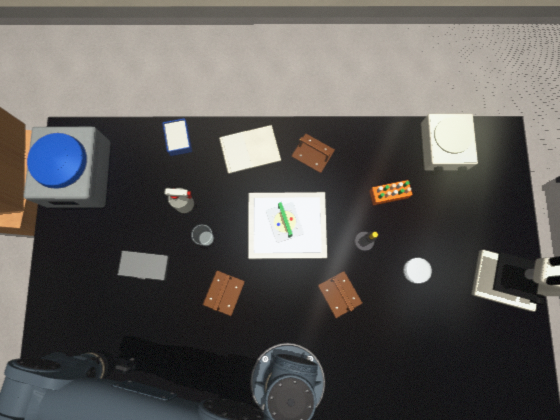

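The scene view shows the light pad at (268,233) with the green-bow carrier on it. The holder with the yellow pen is at (162,240), and the beaker is at (340,178). The carrier-shaped candidates are the green one at (272,222) and the brown ones at (175,200), (290,160) and (290,315). Only the green one fits, because brown is excluded and it stands on the light pad. In the top view the pad is at (287,226), the bow at (285,220) and the pen at (373,236). I'll confirm in enlarged crops.

```bash
python3 - <<'E'
import cv2
a=cv2.imread("pics/top0.png")[185:265,240:400]; cv2.imwrite("pics/topc.png",cv2.resize(a,None,fx=5,fy=5,interpolation=cv2.INTER_CUBIC))
a=cv2.imread("pics/scene0.png")[180:280,145:335]; cv2.imwrite("pics/scenec.png",cv2.resize(a,None,fx=4,fy=4,interpolation=cv2.INTER_CUBIC))
E
```

```text
(no output)
```

View pics/topc.png

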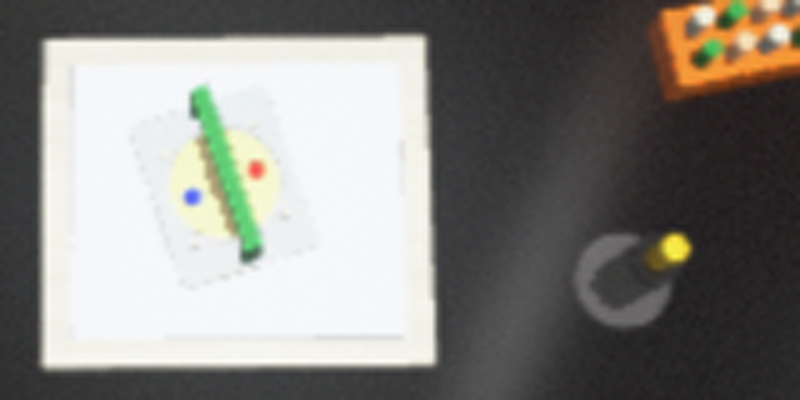

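View pics/scenec.png

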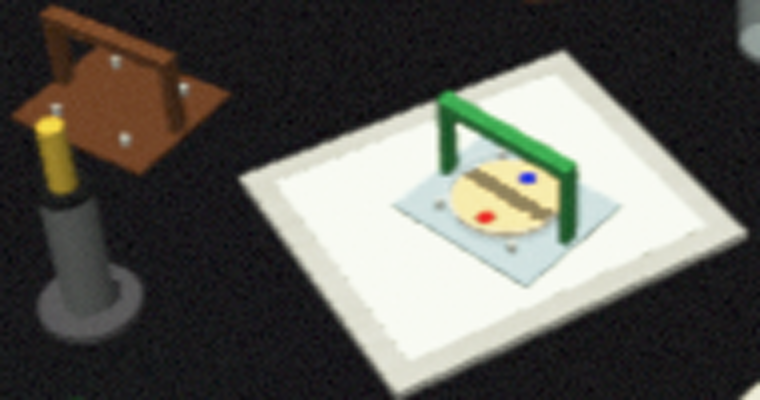

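The crops confirm it. The green-bow carrier has the dish, red disc (top crop 256,170) and blue disc (192,197), and stands on the pad. The pen's yellow top is at (676,247) and the foot centre at (624,281) in the top crop. I'll compute positions now.

```bash
cat > h.py <<'E'
import numpy as np,cv2
def ray(f,px,z):
    d=f["R"].T@np.linalg.inv(f["camera_matrix"])@np.array([px[0],px[1],1.]); c=-f["R"].T@f["t"]
    return (c+d*(z-c[2])/d[2])[:2]
def blob(f,box,name):
    x0,y0,x1,y1=box; a=f["img"][y0:y1,x0:x1].astype(float); r,g,b=a[...,0],a[...,1],a[...,2]
    w={"red":np.minimum(g,b)*0+np.clip(r-np.maximum(g,b)-40,0,None),"blue":np.clip(b-np.maximum(r,g)-40,0,None),
       "green":np.clip(g-np.maximum(r,b)-40,0,None),"yellow":np.clip(np.minimum(r,g)-b-70,0,None)*(r>120)}[name]
    v,u=np.mgrid[y0:y1,x0:x1]; return np.array([(u*w).sum(),(v*w).sum()])/w.sum(), w,u,v
def tri(fs,pxs):
    P=[f["camera_matrix"]@np.c_[f["R"],f["t"]] for f in fs]
    X=cv2.triangulatePoints(P[0],P[1],np.array(pxs[0],float)[:,None],np.array(pxs[1],float)[:,None]); return (X[:3]/X[3]).ravel()
E
python3 - <<'E'
from h import *
T=dict(np.load("top0.npz"));S=dict(np.load("scene0.npz"))
np.set_printoptions(precision=4,suppress=True)
tc=lambda x,y:(240+(x+.5)/5-.5,185+(y+.5)/5-.5); sc=lambda x,y:(145+(x+.5)/4-.5,180+(y+.5)/4-.5)
bt=(265,195,308,245); bs=(235,195,300,255)
for n in("red","blue"):
    p=blob(T,bt,n)[0];q=blob(S,bs,n)[0]; print(n,p,q,ray(T,p,.018),ray(S,q,.018),tri((T,S),(p,q)))
for nm,a,b,z in[("pentop",(676,247),(50,125),.17),("foot",(624,281),(91,300),.008)]:
    print(nm,ray(T,tc(*a),z),ray(S,sc(*b),z),tri((T,S),(tc(*a),sc(*b))))
print("bow",[ray(T,tc(*a),.084) for a in((199,87),(252,248))],[ray(S,sc(*a),.084) for a in((447,96),(571,169))])
print("dish",ray(T,tc(224,183),.024), ray(S,sc(505,196),.022))
print("pad T",[ray(T,tc(*a),.008) for a in((42,40),(426,36),(436,366),(43,368))])
print("pad S",[ray(S,sc(*a),.008) for a in((240,179),(566,50),(747,233),(400,396))])
for f,b in((T,bt),(S,bs)):
    p,w,u,v=blob(f,b,"green"); m=w>0; print("green",p,m.sum())
print("beaker",ray(T,(206,239),.1),"stack",ray(T,(418,271),.04))
E
```

```text
red [290.7746 218.5149] [265.9243 233.8717] [ 0.5776 -0.0183] [ 0.5768 -0.0154] [ 0.5778 -0.0172  0.0196]
blue [277.9551 223.9297] [276.4583 224.0575] [0.5571 0.0298] [0.5566 0.0329] [0.5575 0.031  0.0195]
pentop [ 0.4952 -0.2916] [ 0.4955 -0.2887] [ 0.4955 -0.29    0.1706]
foot [ 0.4942 -0.2924] [ 0.4958 -0.2886] [ 0.4949 -0.2903  0.0081]
bow [array([0.6256, 0.0248]), array([ 0.5083, -0.0122])] [array([ 0.5117, -0.0087]), array([0.6264, 0.0263])]
dish [0.5663 0.0058] [0.5687 0.0062]
pad T [array([0.6806, 0.1435]), array([ 0.683 , -0.1497]), array([ 0.4312, -0.1504]), array([0.4306, 0.1402])]
pad S [array([ 0.4348, -0.148 ]), array([0.4303, 0.1469]), array([0.6824, 0.1447]), array([ 0.6861, -0.1447])]
green [284.8755 218.3583] 134
green [271.4233 213.4875] 259
beaker [0.4896 0.2825] stack [ 0.38  -0.473]
```

```bash
cat >> h.py <<'E'
def go(x,y,z,yaw=-72.7):
    """units to reach TCP (x,y,z) pointing down with tool y at yaw deg, from the measured pose"""
    from rig import monitor
    from scipy.spatial.transform import Rotation as Ro
    o=monitor.get_obs(); R=Ro.from_quat(o["orientation"],scalar_first=True)
    c,s=np.cos(np.radians(yaw)),np.sin(np.radians(yaw))
    G=Ro.from_matrix(np.array([[-s,c,0],[c,s,0],[0,0,-1.]]))
    d=R.inv().apply(np.array([x,y,z])-o["tool_pos"])/.3
    print("t",round(float(o["t"]),2),"pos",np.round(o["tool_pos"],4),"F",np.round(o["contact_force"],2),"gap",round(float(o["finger_gap"]),3),"gf",round(float(o["grasp_force"]),1),"q",np.round(o["qpos"],2))
    print("dp",np.round(d,4),"dr",np.round((R.inv()*G).as_rotvec()/1.5,4))
E
python3 -c "
from h import *
go(.30,.25,.27); go(.4953,-.29,.27)"
```

```text
t 0.1 pos [0.1154 0.5118 0.2558] F [-0.    0.08  0.64] gap 0.997 gf 0.0 q [ 1.35  0.24 -0.01  1.32 -0.    1.57]
dp [-0.7921 -0.716  -0.0465] dr [-3.0000e-04  1.1000e-03  1.7452e+00]
t 0.1 pos [0.1154 0.5118 0.2558] F [-0.    0.08  0.64] gap 0.997 gf 0.0 q [ 1.35  0.24 -0.01  1.32 -0.    1.57]
dp [-1.8231 -2.3287 -0.0445] dr [-3.0000e-04  1.1000e-03  1.7452e+00]
```

```bash
python3 -m crank '[{"grip":-1,"dp":[-0.4,-0.36,-0.03],"dr":[0,0,0.4]},{"grip":-1,"dp":[-0.4,-0.36,-0.05],"dr":[0,0,0.4]},{"grip":-1,"dp":[-0.8,-0.72,-0.05],"dr":[0,0,0.85]},{"grip":-1,"dp":[-0.8,-0.72,-0.05],"dr":[0,0,0.85]},{"grip":-1,"dp":[-0.8,-0.72,-0.05],"dr":[0,0,0.85]},{"grip":-1,"dp":[-0.8,-0.72,-0.05],"dr":[0,0,0.85]},{"grip":-1,"dp":[-0.8,-0.72,-0.05],"dr":[0,0,0.85]},{"grip":-1,"dp":[-0.8,-0.72,-0.05],"dr":[0,0,0.85]}]'; python3 -c "
from h import *
go(.45,-.02,.27); go(.4953,-.29,.27)"
```

```text
t: 1.1
tool_pos: [0.3021, 0.2482, 0.2712]
orientation: [-0.0, 0.68, 0.733, -0.0]
contact_force: [0.5, -0.6, 0.7]
finger_gap: 0.997
grasp_force: 0.0
t 1.1 pos [0.3021 0.2482 0.2712] F [ 0.46 -0.62  0.69] gap 0.997 gf 0.0 q [ 0.69  0.   -0.25  1.32 -0.    2.18]
dp [-0.9282  0.4252  0.004 ] dr [-1.000e-04  3.000e-04  8.954e-01]
t 1.1 pos [0.3021 0.2482 0.2712] F [ 0.46 -0.62  0.69] gap 0.997 gf 0.0 q [ 0.69  0.   -0.25  1.32 -0.    2.18]
dp [-1.837   0.5091  0.0042] dr [-1.000e-04  3.000e-04  8.954e-01]
```

```bash
python3 -m crank '[{"grip":-1,"dp":[-0.93,0.42,0],"dr":[0,0,0.895]},{"grip":-1,"dp":[-0.93,0.42,0],"dr":[0,0,0.895]},{"grip":-1,"dp":[-0.93,0.42,0],"dr":[0,0,0.895]},{"grip":-1,"dp":[-0.93,0.42,0],"dr":[0,0,0.895]},{"grip":-1,"dp":[-0.93,0.42,0],"dr":[0,0,0.895]},{"grip":-1,"dp":[-0.93,0.42,0],"dr":[0,0,0.895]},{"grip":-1,"dp":[-0.93,0.42,0],"dr":[0,0,0.895]},{"grip":-1,"dp":[-0.93,0.42,0],"dr":[0,0,0.895]},{"grip":-1,"dp":[-0.93,0.42,0],"dr":[0,0,0.895]}]'; python3 -c "
from h import *
go(.4953,-.29,.23)"
```

```text
t: 2.22
tool_pos: [0.4483, -0.0199, 0.2712]
orientation: [0.0, 0.988, 0.153, -0.0]
contact_force: [-0.4, 0.4, -0.2]
finger_gap: 1.003
grasp_force: 0.0
t 2.23 pos [ 0.4483 -0.0199  0.2712] F [-0.38  0.39 -0.17] gap 1.003 gf 0.0 q [-0.04  0.1  -0.14  1.32 -0.    2.79]
dp [-0.1235  0.9053  0.1375] dr [0.     0.0002 0.004 ]
```

```bash
python3 -m crank '[{"grip":-1,"dp":[-0.1235,0.9053,0.08],"dr":[0,0,0.004]},{"grip":-1,"dp":[-0.1235,0.9053,0.08],"dr":[0,0,0.004]},{"grip":-1,"dp":[-0.1235,0.9053,0.08],"dr":[0,0,0.004]},{"grip":-1,"dp":[-0.1235,0.9053,0.1],"dr":[0,0,0.004]},{"grip":-1,"dp":[-0.1235,0.9053,0.1375],"dr":[0,0,0.004]},{"grip":-1,"dp":[-0.1235,0.9053,0.1375],"dr":[0,0,0.004]},{"grip":-1,"dp":[-0.1235,0.9053,0.1375],"dr":[0,0,0.004]},{"grip":-1,"dp":[-0.1235,0.9053,0.1375],"dr":[0,0,0.004]}]'; python3 -c "
from h import *
go(.4953,-.29,.152)"
```

```text
t: 3.22
tool_pos: [0.4941, -0.2892, 0.2309]
orientation: [0.0, 0.989, 0.149, 0.0]
contact_force: [-0.0, -0.1, 0.3]
finger_gap: 0.997
grasp_force: 0.0
t 3.23 pos [ 0.4941 -0.2892  0.2309] F [-0.   -0.07  0.34] gap 0.997 gf 0.0 q [-0.53  0.33  0.05  1.29  0.    2.31]
dp [0.003  0.0035 0.2629] dr [ 0.0003 -0.0004 -0.0022]
```

```bash
python3 -m crank '[{"grip":-1,"dp":[0,0,0.1],"dr":[0,0,0]},{"grip":-1,"dp":[0,0,0.2],"dr":[0,0,0]},{"grip":-1,"dp":[0,0,0.263],"dr":[0,0,0]},{"grip":-1,"dp":[0,0,0.263],"dr":[0,0,0]},{"grip":-1,"dp":[0,0,0.263],"dr":[0,0,0]}]'; python3 - <<'E'
from h import *
from rig import vision
go(.4953,-.29,.152)
f=vision.grab_frame("scene"); a=f["img"][150:270,100:280,::-1]; cv2.imwrite("pics/s1.png",cv2.resize(a,None,fx=4,fy=4,interpolation=cv2.INTER_CUBIC))
E
```

```text
t: 3.85
tool_pos: [0.4944, -0.2903, 0.1525]
orientation: [0.001, 0.989, 0.148, 0.001]
contact_force: [0.8, -1.0, 0.8]
finger_gap: 0.999
grasp_force: 0.0
t 3.85 pos [ 0.4944 -0.2903  0.1525] F [ 0.8  -1.04  0.82] gap 0.999 gf 0.0 q [-0.53  0.37 -0.09  1.1  -0.    2.31]
dp [ 0.0031 -0.0003  0.0016] dr [ 0.0008 -0.0007 -0.0031]
```

View pics/s1.png

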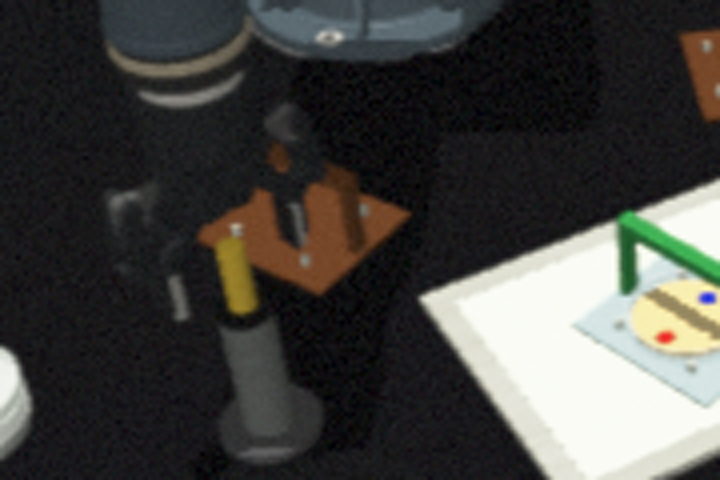

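The pen (237,275) stands midway between the fingertips (180,318) and (297,245). Closing.

```bash
python3 -m crank '[{"grip":1,"dp":[0.002,0,0],"dr":[0,0,0]},{"grip":1,"dp":[0.002,0,0],"dr":[0,0,0]},{"grip":1,"dp":[0.002,0,0],"dr":[0,0,0]},{"grip":1,"dp":[0.002,0,0],"dr":[0,0,0]},{"grip":1,"dp":[0.002,0,0],"dr":[0,0,0]},{"grip":1,"dp":[0.002,0,0],"dr":[0,0,0]},{"grip":1,"dp":[0.002,0,0],"dr":[0,0,0]},{"grip":1,"dp":[0.002,0,0],"dr":[0,0,0]}]' 40; python3 -c "
from h import *
go(.4953,-.29,.27)"
```

```text
t: 4.9
tool_pos: [0.4945, -0.2905, 0.1513]
orientation: [0.0, 0.989, 0.148, 0.0]
contact_force: [-0.7, -0.5, 4.6]
finger_gap: 0.202
grasp_force: 38.9
t 4.9 pos [ 0.4945 -0.2905  0.1513] F [-0.7  -0.48  4.6 ] gap 0.202 gf 38.9 q [-0.53  0.37 -0.09  1.1  -0.    2.31]
dp [ 0.0032 -0.0008 -0.3957] dr [ 0.0002 -0.     -0.0038]
```

```bash
python3 -m crank '[{"grip":1,"dp":[0,0,-0.08],"dr":[0,0,0]},{"grip":1,"dp":[0,0,-0.2],"dr":[0,0,0]},{"grip":1,"dp":[0,0,-0.32],"dr":[0,0,0]},{"grip":1,"dp":[0,0,-0.42],"dr":[0,0,0]},{"grip":1,"dp":[0,0,-0.42],"dr":[0,0,0]},{"grip":1,"dp":[0,0,-0.42],"dr":[0,0,0]}]'; python3 - <<'E'
from h import *
from rig import vision
go(.5777,-.0172,.21)
T=vision.grab_frame("top");S=vision.grab_frame("scene")
np.savez("t1.npz",**T);np.savez("s1.npz",**S)
a=np.vstack([cv2.resize(T["img"][170:270,300:420],(800-440,300),interpolation=cv2.INTER_CUBIC),])
b=cv2.resize(S["img"][130:260,120:240],(325,300)) if 0 else cv2.resize(S["img"][120:270,110:250],(420,450),interpolation=cv2.INTER_CUBIC)
c=np.zeros((450,780,3),np.uint8);c[:300,:360]=a;c[:,360:]=b
cv2.imwrite("pics/lift.png",c[:,:,::-1])
E
```

```text
t: 5.65
tool_pos: [0.4941, -0.2902, 0.2762]
orientation: [-0.0, 0.989, 0.148, -0.0]
contact_force: [-0.6, 0.3, -1.7]
finger_gap: 0.198
grasp_force: 39.1
t 5.65 pos [ 0.4941 -0.2902  0.2762] F [-0.58  0.31 -1.71] gap 0.198 gf 39.1 q [-0.53  0.32  0.15  1.4  -0.    2.31]
dp [ 0.5323 -0.7889  0.2211] dr [-0.0006  0.0006 -0.0037]
```

View pics/lift.png

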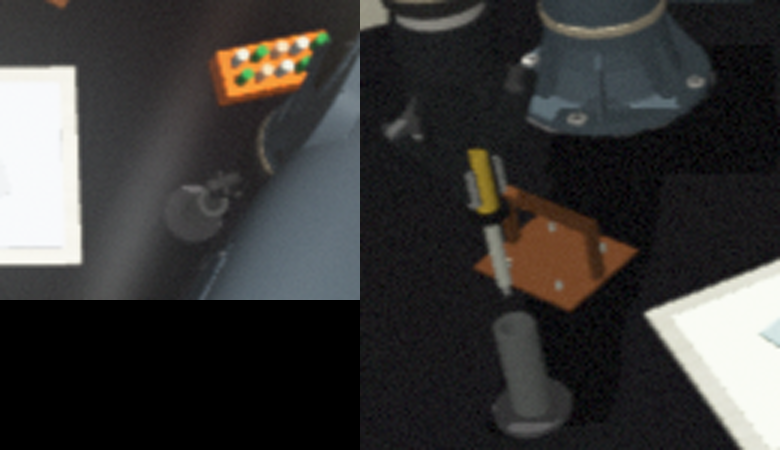

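Scene half of the picture: the pen is held and clear, with its top at (478,153), its nib end at (508,294) and the tube mouth at (514,325). I'll check the tip offset and tilt numerically.

```bash
python3 - <<'E'
from h import *
S=dict(np.load("s1.npz"));T=dict(np.load("t1.npz"))
pr=lambda f,X:(lambda c:np.round((f["camera_matrix"]@(c/c[2]))[:2],1))(f["R"]@np.array(X)+f["t"])
px=lambda x,y:np.round((110+(x-360+.5)/3-.5,120+(y+.5)/3-.5),1)
print("top",px(478,153),pr(S,(.4941,-.2902,.276+.019)),"collar",px(489,217),pr(S,(.4941,-.2902,.238)))
print("tip",px(508,295),pr(S,(.4941,-.2902,.145)),ray(S,px(508,295),.145))
print("mouth",px(514,325),ray(S,px(514,325),.11),"topcam",ray(T,(300+212.5/3-.5,170+201.5/3-.5),.11))
print("penaxis bearing S",ray(S,px(478,153),.295),ray(S,px(489,217),.238))
E
```

```text
top [149.  170.7] [147.1 171.2] collar [152.7 192. ] [151.5 189.9]
tip [159. 218.] [158.1 218. ] [ 0.4952436  -0.28814167]
mouth [161. 228.] [ 0.49549856 -0.28901328] topcam [ 0.49491231 -0.29069663]
penaxis bearing S [ 0.49458795 -0.28575367] [ 0.50357029 -0.2904323 ]
```

```bash
python3 -m crank '[{"grip":1,"dp":[0.11,-0.16,0],"dr":[0,0,0]},{"grip":1,"dp":[0.22,-0.33,0],"dr":[0,0,0]},{"grip":1,"dp":[0.33,-0.49,0],"dr":[0,0,0]},{"grip":1,"dp":[0.44,-0.65,0],"dr":[0,0,0]},{"grip":1,"dp":[0.532,-0.789,0],"dr":[0,0,0]},{"grip":1,"dp":[0.532,-0.789,0.1],"dr":[0,0,0]},{"grip":1,"dp":[0.532,-0.789,0.25],"dr":[0,0,0]},{"grip":1,"dp":[0.532,-0.789,0.25],"dr":[0,0,0]},{"grip":1,"dp":[0.532,-0.789,0.25],"dr":[0,0,0]}]'; python3 - <<'E'
from h import *
from rig import vision
go(.5774,-.0172,.1535)
S=vision.grab_frame("scene");T=vision.grab_frame("top")
c=np.zeros((400,800,3),np.uint8);c[:,:440]=cv2.resize(S["img"][160:260,220:330],None,fx=4,fy=4,interpolation=cv2.INTER_CUBIC)
c[:,440:]=cv2.resize(T["img"][185:285,250:340],(360,400),interpolation=cv2.INTER_CUBIC)
cv2.imwrite("pics/red.png",c[:,:,::-1])
E
```

```text
t: 6.88
tool_pos: [0.5783, -0.0176, 0.2031]
orientation: [0.0, 0.989, 0.147, 0.0]
contact_force: [0.8, 0.7, 0.1]
finger_gap: 0.201
grasp_force: 39.2
t 6.88 pos [ 0.5783 -0.0176  0.2031] F [0.81 0.73 0.1 ] gap 0.201 gf 39.2 q [-0.03  0.35  0.01  1.23 -0.    2.82]
dp [-0.0023 -0.0023  0.1654] dr [ 0.0001 -0.0002 -0.004 ]
```

View pics/red.png

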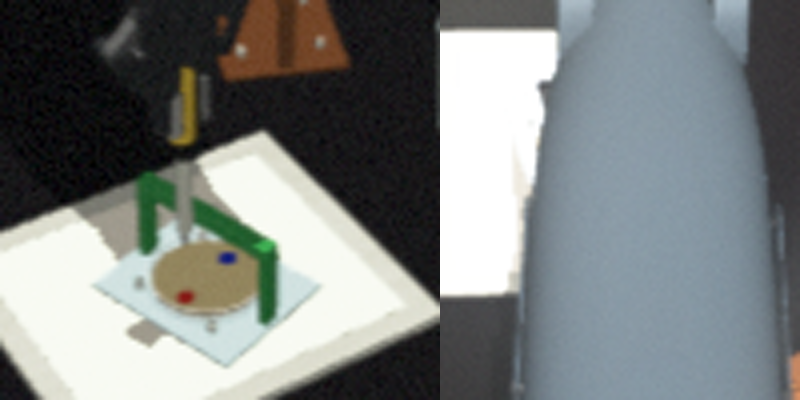

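The nib end at (184,242) is straight above the red disc at (186,297), on the red side of the bow. Descending now.

```bash
python3 -m crank '[{"grip":1,"dp":[-0.0023,-0.0023,0.08],"dr":[0,0,0]},{"grip":1,"dp":[-0.0023,-0.0023,0.14],"dr":[0,0,0]},{"grip":1,"dp":[-0.0023,-0.0023,0.165],"dr":[0,0,0]},{"grip":1,"dp":[-0.0023,-0.0023,0.165],"dr":[0,0,0]},{"grip":1,"dp":[-0.0023,-0.0023,0.165],"dr":[0,0,0]}]'; python3 -c "
from h import *
go(.5774,-.0172,.1455)"
```

```text
t: 7.6
tool_pos: [0.5777, -0.0171, 0.1537]
orientation: [0.0, 0.989, 0.148, 0.001]
contact_force: [0.1, -1.0, -1.0]
finger_gap: 0.199
grasp_force: 39.2
t 7.6 pos [ 0.5777 -0.0171  0.1537] F [ 0.1  -0.99 -1.01] gap 0.199 gf 39.2 q [-0.03  0.38 -0.08  1.11 -0.    2.82]
dp [-0.0011  0.      0.0275] dr [ 0.0004 -0.001  -0.0038]
```

```bash
python3 -m crank '[{"grip":1,"dp":[-0.001,0,0.015],"dr":[0,0,0]},{"grip":1,"dp":[-0.001,0,0.0275],"dr":[0,0,0]},{"grip":1,"dp":[-0.001,0,0.0275],"dr":[0,0,0]}]'; python3 -m crank '[{"grip":1,"dp":[0,0,0],"dr":[0,0,0]}]';python3 -c "
from h import *
from rig import vision
go(.5774,-.0172,.1455);f=vision.grab_frame('scene');cv2.imwrite('pics/p1.png',cv2.resize(f['img'][190:250,230:320,::-1],None,fx=8,fy=8,interpolation=cv2.INTER_CUBIC))
go(.5774,-.0172,.1455)"
```

```text
t: 7.98
tool_pos: [0.577, -0.0171, 0.1443]
orientation: [0.0, 0.989, 0.148, 0.0]
contact_force: [1.4, 0.4, 1.1]
finger_gap: 0.199
grasp_force: 39.4
t: 8.1
tool_pos: [0.5771, -0.0171, 0.1446]
orientation: [0.0, 0.989, 0.148, 0.0]
contact_force: [0.7, -0.3, 0.4]
finger_gap: 0.198
grasp_force: 39.4
t 8.1 pos [ 0.5771 -0.0171  0.1446] F [ 0.72 -0.31  0.42] gap 0.198 gf 39.4 q [-0.03  0.38 -0.1   1.09 -0.    2.82]
dp [ 0.001   0.0007 -0.003 ] dr [ 0.0002 -0.0003 -0.0037]
t 8.15 pos [ 0.577  -0.0171  0.1446] F [-0.16  0.15  0.92] gap 0.201 gf 39.4 q [-0.03  0.38 -0.1   1.09 -0.    2.82]
dp [ 0.0012  0.0006 -0.003 ] dr [ 0.0002 -0.0002 -0.0038]
```

View pics/p1.png

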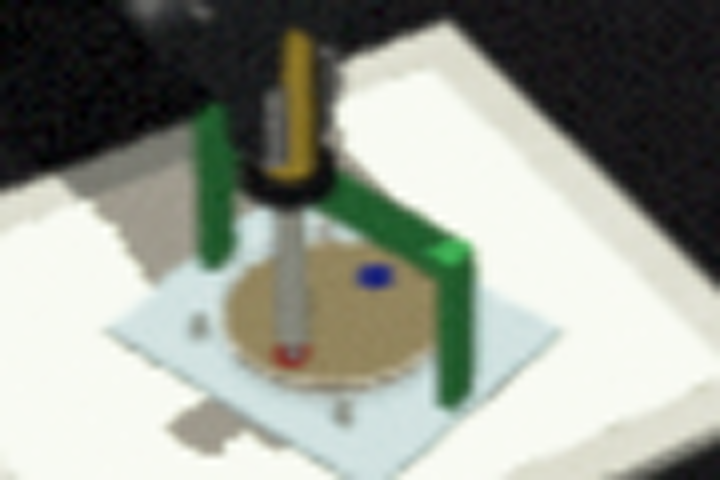

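The nib sits on the red disc at (292,355), pressed about 3–4 mm. I'll hold one more row, lift, then cross to the blue side.

```bash
python3 -m crank '[{"grip":1,"dp":[0,0,0],"dr":[0,0,0]},{"grip":1,"dp":[0,0,-0.05],"dr":[0,0,0]},{"grip":1,"dp":[0,0,-0.2],"dr":[0,0,0]},{"grip":1,"dp":[0,0,-0.34],"dr":[0,0,0]},{"grip":1,"dp":[0,0,-0.34],"dr":[0,0,0]},{"grip":1,"dp":[-0.01,-0.09,-0.34],"dr":[0,0,0]},{"grip":1,"dp":[-0.0165,-0.174,-0.34],"dr":[0,0,0]},{"grip":1,"dp":[-0.0165,-0.174,-0.34],"dr":[0,0,0]},{"grip":1,"dp":[-0.0165,-0.174,-0.2],"dr":[0,0,0]},{"grip":1,"dp":[-0.0165,-0.174,-0.2],"dr":[0,0,0]}]'; python3 -c "
from h import *
go(.5569,.0313,.1535)"
```

```text
t: 9.4
tool_pos: [0.555, 0.0308, 0.2019]
orientation: [-0.0, 0.989, 0.147, -0.003]
contact_force: [-0.1, 0.2, -0.7]
finger_gap: 0.202
grasp_force: 39.3
t 9.4 pos [0.555  0.0308 0.2019] F [-0.14  0.16 -0.66] gap 0.202 gf 39.3 q [ 0.06  0.32 -0.04  1.22 -0.    2.9 ]
dp [0.0074 0.0003 0.1614] dr [-0.0007  0.0038 -0.0039]
```

```bash
python3 -m crank '[{"grip":1,"dp":[0.003,0,0.08],"dr":[0,0,0]},{"grip":1,"dp":[0.003,0,0.14],"dr":[0,0,0]},{"grip":1,"dp":[0.003,0,0.1614],"dr":[0,0,0]},{"grip":1,"dp":[0.003,0,0.1614],"dr":[0,0,0]},{"grip":1,"dp":[0.003,0,0.1614],"dr":[0,0,0]}]'; python3 -c "
from h import *
go(.5569,.0313,.1449)"
```

```text
t: 10.02
tool_pos: [0.5583, 0.0316, 0.157]
orientation: [0.0, 0.989, 0.148, 0.001]
contact_force: [-0.0, 0.4, -0.3]
finger_gap: 0.198
grasp_force: 39.3
t 10.03 pos [0.5583 0.0316 0.157 ] F [-0.04  0.37 -0.27] gap 0.198 gf 39.3 q [ 0.06  0.35 -0.12  1.1  -0.    2.9 ]
dp [-0.0046 -0.0005  0.0404] dr [ 0.0003 -0.0008 -0.0038]
```

```bash
python3 -m crank '[{"grip":1,"dp":[-0.0045,0,0.02],"dr":[0,0,0]},{"grip":1,"dp":[-0.0045,0,0.04],"dr":[0,0,0]},{"grip":1,"dp":[-0.0045,0,0.04],"dr":[0,0,0]}]'; python3 -m crank '[{"grip":1,"dp":[0,0,0],"dr":[0,0,0]}]';python3 -c "
from h import *
from rig import vision
go(.5569,.0313,.1449);f=vision.grab_frame('scene');cv2.imwrite('pics/p2.png',cv2.resize(f['img'][190:250,230:320,::-1],None,fx=8,fy=8,interpolation=cv2.INTER_CUBIC))
go(.5569,.0313,.1449)"
```

```text
t: 10.4
tool_pos: [0.5564, 0.0312, 0.1437]
orientation: [0.0, 0.989, 0.148, -0.0]
contact_force: [0.4, -0.7, 1.2]
finger_gap: 0.2
grasp_force: 39.4
t: 10.52
tool_pos: [0.5565, 0.0313, 0.1442]
orientation: [0.0, 0.989, 0.148, 0.0]
contact_force: [0.6, 0.3, 1.1]
finger_gap: 0.199
grasp_force: 39.4
t 10.53 pos [0.5565 0.0313 0.1442] F [0.64 0.26 1.13] gap 0.199 gf 39.4 q [ 0.06  0.35 -0.15  1.07 -0.    2.9 ]
dp [ 0.0012  0.0002 -0.0024] dr [ 0.0001 -0.0002 -0.0037]
t 10.57 pos [0.5565 0.0312 0.1442] F [ 0.13 -0.37  1.  ] gap 0.199 gf 39.4 q [ 0.06  0.35 -0.15  1.07 -0.    2.9 ]
dp [ 0.0013  0.0001 -0.0024] dr [ 0.0001 -0.0001 -0.0038]
```

View pics/p2.png

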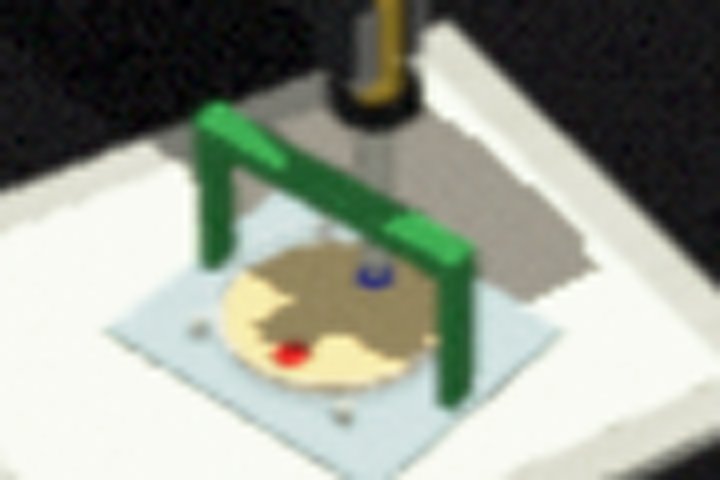

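The nib is on the blue disc at (375,275), and neither the carrier nor the dish has moved. I'll hold one more row, lift, and return to the holder.

```bash
python3 -m crank '[{"grip":1,"dp":[0,0,0],"dr":[0,0,0]},{"grip":1,"dp":[0,0,-0.05],"dr":[0,0,0]},{"grip":1,"dp":[0,0,-0.2],"dr":[0,0,0]},{"grip":1,"dp":[0,0,-0.36],"dr":[0,0,0]},{"grip":1,"dp":[0,0,-0.45],"dr":[0,0,0]},{"grip":1,"dp":[0,0,-0.45],"dr":[0,0,0]},{"grip":1,"dp":[0,0,-0.45],"dr":[0,0,0]}]'; python3 -c "
from h import *
go(.4945,-.2905,.276)"
```

```text
t: 11.45
tool_pos: [0.5561, 0.0313, 0.2787]
orientation: [-0.0, 0.989, 0.148, -0.0]
contact_force: [0.0, -0.4, -0.9]
finger_gap: 0.195
grasp_force: 39.3
t 11.45 pos [0.5561 0.0313 0.2787] F [ 0.01 -0.4  -0.94] gap 0.195 gf 39.3 q [ 0.06  0.29  0.11  1.4  -0.    2.9 ]
dp [-0.5094  0.9659  0.0092] dr [-0.0001  0.0004 -0.0038]
```

```bash
python3 -m crank '[{"grip":1,"dp":[-0.07,0.13,0],"dr":[0,0,0]},{"grip":1,"dp":[-0.16,0.3,0],"dr":[0,0,0]},{"grip":1,"dp":[-0.25,0.48,0],"dr":[0,0,0]},{"grip":1,"dp":[-0.34,0.65,0],"dr":[0,0,0]},{"grip":1,"dp":[-0.43,0.82,0],"dr":[0,0,0]},{"grip":1,"dp":[-0.49,0.93,0],"dr":[0,0,0]},{"grip":1,"dp":[-0.509,0.966,0],"dr":[0,0,0]},{"grip":1,"dp":[-0.509,0.966,0],"dr":[0,0,0]},{"grip":1,"dp":[-0.509,0.966,0],"dr":[0,0,0]},{"grip":1,"dp":[-0.509,0.966,0],"dr":[0,0,0]}]'; python3 -c "
from h import *
from rig import vision
go(.4945,-.2905,.1525)
f=vision.grab_frame('scene');np.savez('s2.npz',**f)
a=np.load('s1.npz')['img'].astype(int);b=f['img'].astype(int)
# pen silhouettes now vs. when lifted out
for n,z in(('yellow',0),):
    for I in(np.load('s1.npz'),f): print(blob(dict(I),(135,155,170,235),'yellow')[0])
w=lambda i:(i.min(2)>95)[192:222,148:168]
for i in(a,b): 
    v,u=np.nonzero(w(i)); print('shaft',u.mean()+148,v.mean()+192,len(u))"
```

```text
t: 12.7
tool_pos: [0.4953, -0.2893, 0.2791]
orientation: [-0.0, 0.989, 0.148, 0.0]
contact_force: [0.4, -0.1, -0.2]
finger_gap: 0.2
grasp_force: 39.3
t 12.7 pos [ 0.4953 -0.2893  0.2791] F [ 0.42 -0.06 -0.22] gap 0.2 gf 39.3 q [-0.53  0.32  0.16  1.41  0.    2.31]
dp [-0.0039  0.0031  0.4219] dr [-0.0001 -0.     -0.0026]
[150.26136364 179.17992424]
[150.55347092 178.20262664]
shaft 155.5909090909091 205.4431818181818 88
shaft 155.76470588235293 204.4 85
```

```bash
python3 -m crank '[{"grip":1,"dp":[-0.0035,0.003,0],"dr":[0,0,0]},{"grip":1,"dp":[-0.0035,0.003,0.06],"dr":[0,0,0]},{"grip":1,"dp":[-0.0035,0.003,0.12],"dr":[0,0,0]},{"grip":1,"dp":[-0.0035,0.003,0.18],"dr":[0,0,0]},{"grip":1,"dp":[-0.0035,0.003,0.18],"dr":[0,0,0]},{"grip":1,"dp":[-0.0035,0.003,0.18],"dr":[0,0,0]}]'; python3 -c "
from h import *
go(.4945,-.2905,.1525)"
```

```text
t: 13.5
tool_pos: [0.4945, -0.2917, 0.2258]
orientation: [0.0, 0.989, 0.148, 0.0]
contact_force: [1.0, 0.0, 0.2]
finger_gap: 0.198
grasp_force: 39.3
t 13.5 pos [ 0.4945 -0.2917  0.2258] F [0.97 0.02 0.21] gap 0.198 gf 39.3 q [-0.53  0.33  0.04  1.28 -0.    2.31]
dp [ 0.0011 -0.0042  0.2443] dr [ 0.0005 -0.0003 -0.0037]
```

Inside the bore with no contact force. Lowering on.

```bash
python3 -m crank '[{"grip":1,"dp":[0.001,-0.004,0.08],"dr":[0,0,0]},{"grip":1,"dp":[0.001,-0.004,0.15],"dr":[0,0,0]},{"grip":1,"dp":[0.001,-0.004,0.21],"dr":[0,0,0]},{"grip":1,"dp":[0.001,-0.004,0.24],"dr":[0,0,0]},{"grip":1,"dp":[0.001,-0.004,0.24],"dr":[0,0,0]},{"grip":1,"dp":[0.001,-0.004,0.24],"dr":[0,0,0]}]'; python3 -c "
from h import *
go(.4945,-.2905,.1515)"
```

```text
t: 14.25
tool_pos: [0.4946, -0.2907, 0.154]
orientation: [0.0, 0.989, 0.148, 0.001]
contact_force: [0.1, 0.1, -1.0]
finger_gap: 0.199
grasp_force: 39.3
t 14.25 pos [ 0.4946 -0.2907  0.154 ] F [ 0.07  0.07 -0.97] gap 0.199 gf 39.3 q [-0.53  0.37 -0.09  1.11 -0.    2.31]
dp [-0.0002 -0.0008  0.0083] dr [ 0.0007 -0.0006 -0.0037]
```

```bash
python3 -m crank '[{"grip":1,"dp":[0,0,0.006],"dr":[0,0,0]},{"grip":1,"dp":[0,0,0.0085],"dr":[0,0,0]},{"grip":1,"dp":[0,0,0.0085],"dr":[0,0,0]},{"grip":0.2,"dp":[0,0,0.0085],"dr":[0,0,0]},{"grip":0,"dp":[0,0,0.0085],"dr":[0,0,0]},{"grip":-1,"dp":[0,0,0.0085],"dr":[0,0,0]},{"grip":-1,"dp":[0,0,0.0085],"dr":[0,0,0]},{"grip":-1,"dp":[0,0,0.0085],"dr":[0,0,0]},{"grip":-1,"dp":[0,0,0.0085],"dr":[0,0,0]}]'; python3 -c "
from h import *
go(.4945,-.2905,.26)"
```

```text
t: 15.38
tool_pos: [0.4942, -0.2904, 0.1504]
orientation: [0.0, 0.989, 0.148, -0.0]
contact_force: [0.4, -0.7, 0.5]
finger_gap: 0.997
grasp_force: 0.0
t 15.38 pos [ 0.4942 -0.2904  0.1504] F [ 0.4  -0.72  0.47] gap 0.997 gf 0.0 q [-0.53  0.37 -0.1   1.1  -0.    2.31]
dp [ 0.0009  0.0005 -0.3652] dr [ 0.      0.     -0.0037]
```

```bash
python3 -m crank '[{"grip":-1,"dp":[0,0,-0.08],"dr":[0,0,0]},{"grip":-1,"dp":[0,0,-0.2],"dr":[0,0,0]},{"grip":-1,"dp":[0,0,-0.33],"dr":[0,0,0]},{"grip":-1,"dp":[0,0,-0.37],"dr":[0,0,0]},{"grip":-1,"dp":[0,0,-0.37],"dr":[0,0,0]}]'; python3 -c "
from h import *
from rig import vision
go(.5678,.007,.26)
f=vision.grab_frame('scene')
for I in(dict(np.load('scene0.npz')),f): print([np.round(blob(I,b,n)[0],2).tolist() for b,n in(((135,200,170,235),'yellow'),((235,195,300,255),'red'),((235,195,300,255),'blue'),((235,195,300,255),'green'))])"
```

```text
t: 16.0
tool_pos: [0.4944, -0.2906, 0.2617]
orientation: [0.0, 0.989, 0.148, 0.0]
contact_force: [0.7, 0.1, -1.6]
finger_gap: 1.0
grasp_force: 0.0
t 16.0 pos [ 0.4944 -0.2906  0.2617] F [ 0.66  0.09 -1.59] gap 1.0 gf 0.0 q [-0.53  0.32  0.11  1.36 -0.    2.31]
dp [ 0.5236 -0.8772  0.0053] dr [ 0.0006 -0.0005 -0.0038]
[[157.42, 214.12], [265.92, 233.87], [276.46, 224.06], [271.42, 213.49]]
[[158.14, 218.25], [265.93, 233.87], [276.47, 224.06], [271.37, 213.5]]
```

```bash
python3 -c "
from h import *
from rig import vision
f=vision.grab_frame('scene')
for I in(dict(np.load('scene0.npz')),f):
    a=I['img'][204:236,148:172].astype(int); m=(a[...,0]-a[...,2]>35)&(a[...,1]>40); v,u=np.nonzero(m)
    print('rows',v.min()+204,v.max()+204,'cols',u.min()+148,u.max()+148,'n',len(u)); print([(r+204,round(u[v==r].mean()+148,1)) for r in range(0,32,4) if (v==r).any()])"
```

```text
rows 204 228 cols 148 171 n 361
[(204, np.float64(162.0)), (208, np.float64(159.5)), (212, np.float64(162.0)), (216, np.float64(162.5)), (220, np.float64(158.5)), (224, np.float64(159.5)), (228, np.float64(160.0))]
rows 204 228 cols 148 171 n 367
[(204, np.float64(162.0)), (208, np.float64(159.6)), (212, np.float64(162.0)), (216, np.float64(162.5)), (220, np.float64(159.0)), (224, np.float64(160.0)), (228, np.float64(159.5))]
```

The pen hangs where it was, and the dish and bow have not moved. On to the bow.

```bash
python3 -m crank '[{"grip":-1,"dp":[0.09,-0.15,0],"dr":[0,0,-0.004]},{"grip":-1,"dp":[0.2,-0.33,0],"dr":[0,0,-0.004]},{"grip":-1,"dp":[0.3,-0.5,0],"dr":[0,0,-0.004]},{"grip":-1,"dp":[0.4,-0.67,0],"dr":[0,0,-0.004]},{"grip":-1,"dp":[0.49,-0.82,0],"dr":[0,0,-0.004]},{"grip":-1,"dp":[0.5236,-0.877,0.1],"dr":[0,0,-0.004]},{"grip":-1,"dp":[0.5236,-0.877,0.25],"dr":[0,0,-0.004]},{"grip":-1,"dp":[0.5236,-0.877,0.4],"dr":[0,0,-0.004]},{"grip":-1,"dp":[0.5236,-0.877,0.4],"dr":[0,0,-0.004]},{"grip":-1,"dp":[0.5236,-0.877,0.4],"dr":[0,0,-0.004]}]'; python3 -c "
from h import *
go(.5676,.007,.084)"
```

```text
t: 17.35
tool_pos: [0.5679, 0.007, 0.1422]
orientation: [0.0, 0.989, 0.151, 0.0]
contact_force: [0.1, -0.0, 0.2]
finger_gap: 0.998
grasp_force: 0.0
t 17.35 pos [0.5679 0.007  0.1422] F [ 0.08 -0.05  0.18] gap 0.998 gf 0.0 q [ 0.01  0.37 -0.12  1.08 -0.    2.85]
dp [-0.0009 -0.0004  0.194 ] dr [ 0.0001 -0.0001  0.0001]
```

```bash
python3 -m crank '[{"grip":-1,"dp":[0,0,0.07],"dr":[0,0,0]},{"grip":-1,"dp":[0,0,0.14],"dr":[0,0,0]},{"grip":-1,"dp":[0,0,0.194],"dr":[0,0,0]},{"grip":-1,"dp":[0,0,0.194],"dr":[0,0,0]},{"grip":0,"dp":[0,0,0.194],"dr":[0,0,0]},{"grip":0.4,"dp":[0,0,0.194],"dr":[0,0,0]},{"grip":0.5,"dp":[0,0,0.194],"dr":[0,0,0]},{"grip":0.5,"dp":[0,0,0.194],"dr":[0,0,0]}]' 50; python3 -c "
from h import *
go(.5676,.007,.084)"
```

```text
t: 18.35
tool_pos: [0.5677, 0.0071, 0.0835]
orientation: [0.0, 0.989, 0.151, 0.0]
contact_force: [-0.6, -0.5, -0.0]
finger_gap: 0.253
grasp_force: 0.0
t 18.35 pos [0.5677 0.0071 0.0835] F [-0.6  -0.45 -0.04] gap 0.253 gf 0.0 q [ 0.01  0.42 -0.21  0.94 -0.    2.85]
dp [-0.0004  0.0001 -0.0016] dr [ 0.0001 -0.0002  0.0002]
```

```bash
python3 -m crank '[{"grip":0.56,"dp":[0,0,0],"dr":[0,0,0]},{"grip":0.6,"dp":[0,0,0],"dr":[0,0,0]},{"grip":0.63,"dp":[0,0,0],"dr":[0,0,0]},{"grip":0.66,"dp":[0,0,0],"dr":[0,0,0]},{"grip":0.7,"dp":[0,0,0],"dr":[0,0,0]},{"grip":0.8,"dp":[0,0,0],"dr":[0,0,0]},{"grip":1,"dp":[0,0,0],"dr":[0,0,0]},{"grip":1,"dp":[0,0,0],"dr":[0,0,0]},{"grip":1,"dp":[0,0,0],"dr":[0,0,0]}]' 50; python3 -c "
from h import *
go(.5676,.007,.084)"
```

```text
t: 19.48
tool_pos: [0.5677, 0.007, 0.0833]
orientation: [0.0, 0.989, 0.151, 0.0]
contact_force: [0.6, -0.9, 2.3]
finger_gap: 0.15
grasp_force: 48.9
t 19.48 pos [0.5677 0.007  0.0833] F [ 0.64 -0.93  2.28] gap 0.15 gf 48.9 q [ 0.01  0.42 -0.21  0.94 -0.    2.85]
dp [-0.0002 -0.0001 -0.0022] dr [ 0.0002 -0.0001  0.0002]
```

Gripped (0.15 × 85 ≈ 13 mm, 49 N). I'll lift gently, about 3 cm first, then the rest.

```bash
python3 -m crank '[{"grip":1,"dp":[0,0,-0.008],"dr":[0,0,0]},{"grip":1,"dp":[0,0,-0.02],"dr":[0,0,0]},{"grip":1,"dp":[0,0,-0.04],"dr":[0,0,0]},{"grip":1,"dp":[0,0,-0.06],"dr":[0,0,0]},{"grip":1,"dp":[0,0,-0.08],"dr":[0,0,0]},{"grip":1,"dp":[0,0,-0.095],"dr":[0,0,0]},{"grip":1,"dp":[0,0,-0.1],"dr":[0,0,0]},{"grip":1,"dp":[0,0,-0.1],"dr":[0,0,0]}]'; python3 -c "
from h import *
go(.5676,.007,.1835)
from rig import vision
f=vision.grab_frame('scene');g=dict(np.load('scene0.npz'))
for I in (g,f): print([blob(I,(235,185,300,255),n)[0].round(2).tolist() for n in('red','blue')])
pr=lambda X:(lambda c:(g['camera_matrix']@(c/c[2]))[:2])(g['R']@np.array(X)+g['t'])
for p in((.5768,-.0154),(.5566,.0329)): print((pr((*p,.018+.03))-pr((*p,.018))).round(2))"
```

```text
t: 20.48
tool_pos: [0.5676, 0.007, 0.1133]
orientation: [0.0, 0.989, 0.151, 0.0]
contact_force: [0.2, -0.1, -2.1]
finger_gap: 0.151
grasp_force: 48.6
t 20.48 pos [0.5676 0.007  0.1133] F [ 0.16 -0.07 -2.15] gap 0.151 gf 48.6 q [ 0.01  0.39 -0.17  1.01 -0.    2.85]
dp [ 0.00e+00  2.00e-04 -2.34e-01] dr [ 0.0001 -0.      0.0002]
[[265.92, 233.87], [276.46, 224.06]]
[[265.82, 226.19], [276.68, 216.55]]
[-0.19 -7.54]
[-0.02 -7.49]
```

```bash
python3 -m crank '[{"grip":1,"dp":[0,0,-0.015],"dr":[0,0,0]},{"grip":1,"dp":[0,0,-0.05],"dr":[0,0,0]},{"grip":1,"dp":[0,0,-0.09],"dr":[0,0,0]},{"grip":1,"dp":[0,0,-0.13],"dr":[0,0,0]},{"grip":1,"dp":[0,0,-0.17],"dr":[0,0,0]},{"grip":1,"dp":[0,0,-0.205],"dr":[0,0,0]},{"grip":1,"dp":[0,0,-0.225],"dr":[0,0,0]},{"grip":1,"dp":[0,0,-0.235],"dr":[0,0,0]},{"grip":1,"dp":[0,0,-0.235],"dr":[0,0,0]},{"grip":1,"dp":[0,0,-0.235],"dr":[0,0,0]}]'; python3 -m crank '[{"grip":1,"dp":[0,0,0],"dr":[0,0,0]},{"grip":1,"dp":[0,0,0],"dr":[0,0,0]},{"grip":1,"dp":[0,0,0],"dr":[0,0,0]},{"grip":1,"dp":[0,0,0],"dr":[0,0,0]}]'; python3 -c "
from h import *
go(.5676,.007,.1835)
from rig import vision
f=vision.grab_frame('scene');g=dict(np.load('scene0.npz'))
for I in (g,f): print([blob(I,(235,165,300,255),n)[0].round(2).tolist() for n in('red','blue')])
pr=lambda X:(lambda c:(g['camera_matrix']@(c/c[2]))[:2])(g['R']@np.array(X)+g['t'])
for p in((.5768,-.0154),(.5566,.0329)): print((pr((*p,.018+.1))-pr((*p,.018))).round(2))
cv2.imwrite('pics/end.png',cv2.resize(f['img'][140:270,140:340,::-1],None,fx=4,fy=4,interpolation=cv2.INTER_CUBIC))"
```

```text
t: 21.78
tool_pos: [0.5674, 0.0071, 0.1833]
orientation: [0.0, 0.989, 0.151, -0.0]
contact_force: [-0.6, -0.3, -2.2]
finger_gap: 0.152
grasp_force: 48.7
t: 22.28
tool_pos: [0.5676, 0.007, 0.1837]
orientation: [0.0, 0.989, 0.151, -0.0]
contact_force: [-0.5, 0.5, -2.5]
finger_gap: 0.149
grasp_force: 48.7
t 22.27 pos [0.5676 0.007  0.1837] F [-0.47  0.5  -2.55] gap 0.149 gf 48.7 q [ 0.01  0.34 -0.05  1.17 -0.    2.85]
dp [0.0001 0.0001 0.0007] dr [0.0001 0.0001 0.0002]
[[276.07, 200.1], [276.46, 224.06]]
[[280.61, 186.43], [276.51, 198.06]]
[ -0.64 -26.04]
[ -0.09 -25.85]
```

View pics/end.png

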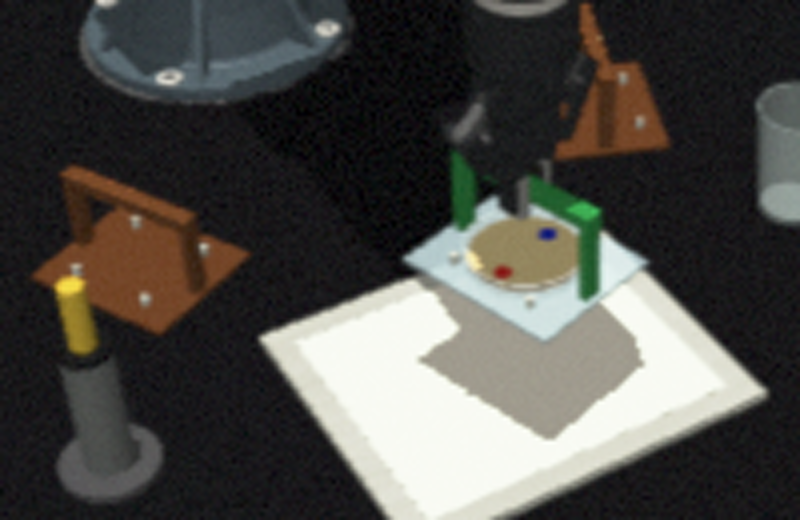

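The carrier hangs level about 10 cm above the pad with the dish between its pins (discs at 503,271 and 547,233). The pen is seated in its holder at (77,315), and the beaker and the brown look-alikes are undisturbed. Handing in.

```bash
python3 -c "
from rig import manip
print(manip.sign_off())"
```

```text
the job is handed in; nothing more can be done
None
```

The job is handed in at about 22 s: the pen pressed the red and then the blue disc for roughly half a second each and hangs back in its holder, and the arm is holding the carrier steady and level about 10 cm above the light pad with the dish on it.

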